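# Shut the pill dispenser's cover past its spring catch

### The job

Shut the pill dispenser: with your fingertips press its long spring button down and, keeping it down, push the upright tab of the sliding cover along the button and past the catch tooth until the cover is fully home. Then let go, so that the button springs back up and locks the cover, and move clear. Only press and push: do not pinch the tab or pick anything up, and leave the nail file, scoop and bowl where they are.

Things in the scene. Friction and masses are not known exactly. Their poses are not given: they have to be found in the camera images.
- dispenser: Low blue plastic box fixed to the counter, 128 x 270 x 40 mm. Origin at the counter surface; it spans x -56 to +72, y -135 to +135 mm. +y is the way the cover slides shut; -x is the side nearer the robot (turned up to 0.6 rad). The spring button runs along y on the -x half, its centre line at x = -30 mm; the cover runs on the +x half and shuts over an open well of pills at the +y end.
- button_top (a point): Centre of the flat top of the long spring button, a grey bar 36 mm wide (x) by 150 mm long (y; axes as the dispenser's), pressable anywhere along it. Its top is 52 mm above the counter when up and 43 mm fully down, then still 3 mm proud of the deck.
- tooth_top (a point): Centre of the top of the catch tooth, a small upright block 10 mm (x) x 8 mm (y) carried on the button's +x side and moving up and down with it: 29 mm in +x and 49 mm in +y from button_top, 9 mm above it (61 mm above the counter when up).
- button (a joint): Travel of the button in m: 0 up, 0.009 fully down. A spring pushes it up: 2 N to start, 6 N fully down. From about 0.0065 down the tooth clears the underside of the tab and lets it pass over.
- cover (a joint): Slide of the cover in m along the dispenser's +y: 0 wide open, 0.068 fully home at its stop; starts at 0 to 0.025, about 1.2 N friction, cannot lift or turn. With the button up the tooth blocks the tab at 0.045. From 0.045 to 0.063 the tab is over the tooth; past 0.063 the tooth can spring up behind it and lock it.
- tab_rear (a point): Bottom edge of the rear (-y) face of the cover's push tab, over the button's centre line, 55 mm above the counter. The tab is an upright white plate across the button, moving with the cover: 80 mm wide (x, -18 to +62 of this point), 10 thick (y, 0 to +10), 30 tall. Push this face toward +y. Pressing on the tab's rear and front halves at once (over 1 N each) counts as pinching.
- nail_file: Bystander: steel nail file 155 mm long (x), 15 wide, up to 6 mm thick, lying beyond the dispenser; origin under its middle.
- scoop: Bystander: bamboo scoop, a round cup 66 mm across and 45 mm tall with a handle reaching 131 mm along its -x and up to 68 mm high; origin under the cup. Stands past one end of the dispenser.
- bowl: Bystander: small ceramic bowl 110 mm across, 45 mm tall; origin under its centre. Stands past the other end of the dispenser.

How it is judged:
On the way, in this order (a step that is already met when the one before it is completed fails the run):
1. the button is held down while the tab is still short of the catch tooth (value of joint button above 0.006 m and value of joint cover below 0.045 m), for 0.1 s.
2. with the button still held down by the fingers, the tab is pushed over the tooth (value of joint button above 0.0045 m and value of joint cover above 0.05 m and contact force between button and the fingers above 0.5 N), for 0.05 s.
At the end, for the whole second after the job is handed in: The cover is home (joint cover above 62.5 mm of 68), the button is up again (within 2 mm) with its tooth locked behind the tab, all at rest, and the file, scoop and bowl are within 20 mm of where they began (value of joint cover above 0.0625 m and value of joint button below 0.002 m and velocity of joint cover below 0.005 m/s and distance of each of nail_file, scoop, bowl from where it was at the start of the episode below 0.02 m); the robot touches nothing.
It fails at once if the tab is pinched (fingers press on its front and rear halves at once) (contact force between each of cover_c3, cover_c2 and the fingers above 1 N).
It fails at once if the nail file is lifted or shoved (moved over 20 mm) (distance of nail_file from where it was at the start of the episode above 0.02 m).
It fails at once if the scoop is lifted or shoved (moved over 20 mm) (distance of scoop from where it was at the start of the episode above 0.02 m).
It fails at once if the bowl is lifted or shoved (moved over 20 mm) (distance of bowl from where it was at the start of the episode above 0.02 m).
It also fails if it takes over 38 s, if anything falls off the work surface, if the arm or the gripper's body presses on something with over 40 N, if the wrist force passes 120 N, or if a joint passes its speed limit or range.

### The arm

A 6-joint arm with a two-finger parallel gripper is mounted at the origin on the work surface. World frame = base frame: x ahead of the robot, y to its left, z up, the work surface at z = 0. Lengths are in m, angles in rad, forces in N, time in s.
With the tool pointing down it reaches from about 0.2 to 0.875 m from the base axis. Payload 3.4 kg.
Tool frame: the origin (TCP) lies midway between the tips of the shut fingers; the grasp point (between the pads) lies 19 mm behind it (bot.hold_point_z is the distance from the TCP to the grasp point, in m); z points along the fingers, y is the direction in which the jaws open and shut (so a half turn about z gives the same grasp; the last joint's range is limited). The gripper opens to 94 mm and grips with 3 to 60 N. Pads are 16 mm wide; open, the fingers measure 119 mm over their backs; the gripper's body (75 mm by 177 mm) begins 78 mm behind the grasp point.
Start: joints at [-1.411, 0.276, 1.505, -0, 1.361, -0.121], TCP at [0.159, -0.553, 0.205] pointing down, gripper open.
Joint ranges: [-2.89, 2.89], [-0.75, 2.08], [0.22, 2.7], [-1.18, 4.32], [0.11, 2.71], [-2.7, 2.7]. Speed limits (rad/s): [2.57, 2.57, 3.14, 3.14, 3.14, 3.14].

### API

Orientations are given as a unit quaternion [x, y, z, w].
In Python, from station import bot gives the robot as it stands.
- The arm moves only by the tool servo_tool, never from a script. Its argument "deltas" is a list of rows, each an object of numbers: "tx", "ty", "tz": the shift along the tool's x, y, z in units of 40 mm (1.0 is 40 mm); "wx", "wy", "wz": the turn, a rotation vector about the tool's x, y, z in rad; "fingers": the closure, from 0 (fully open) to 1 (shut). A call has 1 to 8 rows; each row is the pose to reach, as a shift and turn from the pose measured when the call began, along the tool's axes at that moment; what a row does not reach only later rows make up. A row lasts 1/8 s, in which the tool goes at most 62.5 mm and 10.7 degrees, less where a joint would pass 70% of its speed; a pose out of reach is approached as far as the arm can. A call with a gripper value outside its range is refused whole. The fingers move at their own pace and stop on an object; "newtons" is the grip in N (left out, the last holds). Time passes only in rows, so rows that repeat a pose let the fingers close. It gives the time, the measured TCP pose, the force and the opening at its end, in the units of the state.
- bot.get_state(): the state, without advancing time (a new reading comes with each control period).
- bot.read_camera(name): name is "side" or "top" or "wrist"; returns (picture, depth): 384x512x3 uint8, red, green, blue; 384x512 float32, m along the optical axis (not along the pixel's ray), 0 where there is no reading.
- bot.camera_info(name): a dict with "intrinsics" (3x3 intrinsics, pixels), "T" (4x4, takes a point from camera to world coordinates). Camera axes: x right, y down, z forward; pixel columns grow to the right and rows downward; lengths in m; the calibration is good to about 2 mm. A picture is of the moment at which its call begins: read the wrist's pose just before it. camera_info takes no time and is no camera call; for the wrist camera it gives the pose at the moment of the call.
- bot.hand_in(): hands the job in, once; it reports no verdict.
Trained networks look in the newest picture that a camera, given by its name, has taken for a name from the list of things; names that differ only in an ending like _2 or _b are one class to them, and where a whole thing is asked for, a point or a joint stands for the part that bears it (a point fixed in the world has none). Each returns a list of dicts, best first, with "confidence" (0 to 1); they miss things now and then, are a little off and sometimes report something else, mostly with a low value. They report only what shows in the picture. A call takes as long as a camera call.
- bot.boxes_of(thing, camera): "centre" ([x, y, z] in m, in the coordinates of the camera as it stood for that picture, good to about 4 mm: the middle of the surface that is visible of it).
- bot.cut_out(thing, camera): "mask" (384x512 bool, what is visible of it).
- bot.mark_of(thing, camera): "centre" ([x, y, z] in m, in the coordinates of the camera as it stood for that picture, good to about 4 mm: a listed point, or the origin of a listed thing).
The state is a dict: "time": time; "qpos": joint angles; "dq": joint speeds; "tau": joint torques, N m; "eef_pos": TCP position; "tool_rot": TCP orientation; "wrist_force": force on the tool from outside, world axes, zero at the start; "ft_torque": the same for the moment, N m; "gripper_width": finger opening in m.
Only numpy, scipy, OpenCV 4.12 (cv2) and the standard library are available. Lean on these libraries where they do the work, as an engineer would, in place of code of your own. Each camera call takes 0.05 s, during which the arm holds its last target.

## Working session

There is one attempt and no reset: what is moved stays moved. The work goes in short steps, Python scripts to look and compute and a tool call to move; the robot and the scene stay as the last step left them, time stands still between calls to the robot, and variables do not carry over. Pictures are saved under pics/ and viewed, and the job is handed in when it is done.

Besides the shell and the picture viewer there is one more tool, called after "Call:" as name(argument=value, ...) on one line, values as JSON. servo_tool: Moves the arm, as the interface text tells. Its arguments: {"type":"object","properties":{"deltas":{"type":"array","items":{"type":"object","properties":{"tx":{"type":"number"},"ty":{"type":"number"},"tz":{"type":"number"},"wx":{"type":"number"},"wy":{"type":"number"},"wz":{"type":"number"},"fingers":{"type":"number"}}}},"newtons":{"type":"number"}},"required":["deltas"]}

```bash
mkdir -p pics
cat > h.py <<'E'
import numpy as np, cv2
from station import bot
def cam2w(c,p):
    T=np.array(bot.camera_info(c)["T"]); return (T@np.append(p,1))[:3]
def save(c,n):
    im,d=bot.read_camera(c); cv2.imwrite(f"pics/{n}.png",im[:,:,::-1]); return im,d
E
python3 - <<'E'
from h import *
np.set_printoptions(precision=4,suppress=True)
print(bot.get_state())
for c in ["top","side"]:
    im,d=save(c,c+"0"); np.save(c+"d.npy",d)
    for t in ["dispenser","button_top","tooth_top","tab_rear","nail_file","scoop","bowl"]:
        r=bot.mark_of(t,c)
        for q in r[:2]: print(c,t,round(q["confidence"],2),cam2w(c,q["centre"]))
print(bot.get_state()["time"])
E
```

```text
{'time': 0.0, 'qpos': array([-1.411 ,  0.2766,  1.5061, -0.    ,  1.3607, -0.121 ]), 'dq': array([ 0.0004, -0.0001,  0.0026, -0.0018, -0.0016,  0.0016]), 'tau': array([ -0.0013, -40.4598, -23.7231,   0.07  ,   0.0343,  -0.0001]), 'eef_pos': array([ 0.1592, -0.5519,  0.2046]), 'tool_rot': array([ 0.9902,  0.14  , -0.    , -0.0009]), 'wrist_force': array([-0.304 ,  0.3694, -0.2733]), 'ft_torque': array([ 0.0295, -0.0052,  0.0049]), 'gripper_width': 0.09387223089850252}
top dispenser 0.95 [ 0.6265  0.0293 -0.0008]
top button_top 0.86 [0.5806 0.0026 0.0537]
top tooth_top 0.74 [0.6244 0.0325 0.0645]
top tab_rear 0.92 [0.5767 0.0008 0.0526]
top nail_file 0.6 [ 0.72   -0.0443 -0.0028]
top scoop 0.8 [ 0.7724  0.1938 -0.0015]
top bowl 0.95 [ 0.5212 -0.151  -0.0023]
side dispenser 0.69 [ 0.5182 -0.1537 -0.0011]
side dispenser 0.6 [ 0.6209  0.0291 -0.0002]
side button_top 0.75 [0.5787 0.0086 0.0498]
side tooth_top 0.94 [0.6283 0.0398 0.0625]
side tab_rear 0.82 [0.5727 0.0033 0.0551]
side nail_file 0.61 [ 0.7215 -0.0448 -0.0011]
side scoop 0.87 [ 0.7723  0.1917 -0.0017]
side bowl 0.95 [ 0.5183 -0.1537 -0.0021]
0.8
```

View pics/top0.png

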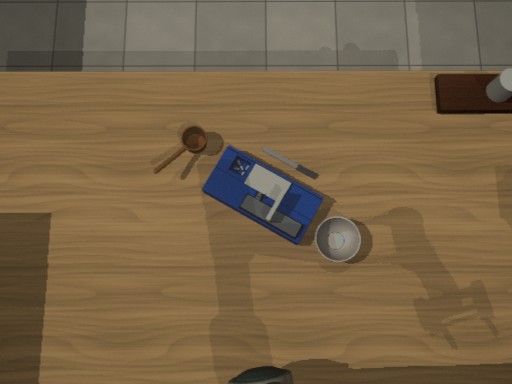

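View pics/side0.png

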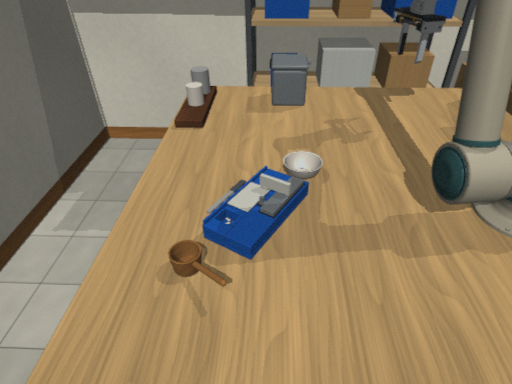

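Top view: the dispenser is at about (262,195), with its +y end toward the scoop (195,138) and the bowl at (337,240). The white tab is at about (275,200), roughly mid-button, and the nail file is at (290,163). The next thing to get is the yaw.

```bash
cat >> h.py <<'E'
def w2t(p,st=None):
    from scipy.spatial.transform import Rotation as R
    st=st or bot.get_state()
    return R.from_quat(st["tool_rot"]).as_matrix().T@(np.array(p)-st["eef_pos"])
def cloud(c,d,m):
    I=bot.camera_info(c); K=np.array(I["intrinsics"]);T=np.array(I["T"])
    v,u=np.nonzero(m&(d>0)); z=d[v,u]
    P=np.stack([(u-K[0,2])/K[0,0]*z,(v-K[1,2])/K[1,1]*z,z,np.ones_like(z)])
    return (T@P)[:3].T
def rect(P,lo,hi):
    Q=P[(P[:,2]>lo)&(P[:,2]<hi)]
    c,s,a=cv2.minAreaRect((Q[:,:2]*1000).astype(np.float32)); return len(Q),c,s,a
E
python3 - <<'E'
from h import *
np.set_printoptions(precision=4,suppress=True)
im,d=save("top","top1")
for t in ["dispenser","button_top","tab_rear"]:
    r=bot.cut_out(t,"top")
    for q in r[:2]:
        m=q["mask"].astype(bool); P=cloud("top",d,m)
        print(t,q["confidence"],m.sum(),P.mean(0),rect(P,0.02,0.2))
        if t=="dispenser": print(rect(P,.025,.045))
bt=(0.58,0.005)
print(w2t([0.56,-0.03,0.12]), bot.get_state()["time"])
E
```

```text
dispenser 0.73 5978 [0.6289 0.0249 0.0426] (5648, (632.0074462890625, 25.739532470703125), (270.200439453125, 129.2484588623047), 60.13606643676758)
(3456, (630.6500244140625, 26.518966674804688), (270.200439453125, 126.11793518066406), 60.13606643676758)
button_top 0.58 950 [0.5768 0.0057 0.051 ] (947, (582.7356567382812, 2.4393844604492188), (152.1840057373047, 51.41254806518555), 60.159969329833984)
button_top 0.28 6106 [0.6287 0.0243 0.042 ] (5682, (632.0664672851562, 25.611434936523438), (270.24139404296875, 129.56198120117188), 60.30143737792969)
tab_rear 0.7 1027 [0.6494 0.0113 0.0528] (1022, (633.4595336914062, 25.807361602783203), (99.74061584472656, 115.2284927368164), 60.28627014160156)
[ 0.5298 -0.3911  0.0854] 1.0
```

Call:
servo_tool(deltas=[{"tx":0.7,"ty":-0.5,"tz":0,"wz":-0.08,"fingers":1},{"tx":1.8,"ty":-1.3,"tz":0,"wz":-0.2,"fingers":1},{"tx":3.0,"ty":-2.2,"tz":0,"wz":-0.32,"fingers":1},{"tx":4.2,"ty":-3.1,"tz":0,"wz":-0.44,"fingers":1},{"tx":5.4,"ty":-4.0,"tz":0,"wz":-0.56,"fingers":1},{"tx":6.6,"ty":-4.9,"tz":0,"wz":-0.68,"fingers":1},{"tx":7.8,"ty":-5.8,"tz":0,"wz":-0.77,"fingers":1},{"tx":9.0,"ty":-6.7,"tz":0,"wz":-0.77,"fingers":1}], newtons=20)

```text
invalid input at $.deltas[0]: expected keys tx, ty, tz, wx, wy, wz, fingers
```

Run:
```python
from h import *
s=bot.get_state();print(s)
print(w2t([0.560,-0.031,0.17])/0.04)
```

```text
{'time': 1.0, 'qpos': array([-1.41100359e+00,  2.75863381e-01,  1.50489889e+00, -1.58737485e-05,
        1.36067565e+00, -1.20984369e-01]), 'dq': array([ 6.19055661e-04, -2.74277252e-04, -1.06089205e-03,  1.27610487e-03,
        3.20337020e-04,  3.95699350e-06]), 'tau': array([ 2.00196977e-03, -4.04465532e+01, -2.37507659e+01,  7.03494740e-02,
        2.48159637e-02,  4.55937965e-06]), 'eef_pos': array([ 0.15933821, -0.55252567,  0.20551436]), 'tool_rot': array([ 9.90161467e-01,  1.39929494e-01, -6.25975921e-06,  7.75064976e-05]), 'wrist_force': array([-0.0818728 , -0.55976865,  0.96855034]), 'ft_torque': array([0.0121721 , 0.02430897, 0.02786206]), 'gripper_width': 0.09394408110351708}
[13.23726387 -9.7520554   0.88592808]
```

Call:
servo_tool(deltas=[{"tx":0.7,"ty":-0.5,"tz":0,"wx":0,"wy":0,"wz":-0.08,"fingers":1},{"tx":1.8,"ty":-1.3,"tz":0,"wx":0,"wy":0,"wz":-0.2,"fingers":1},{"tx":3.0,"ty":-2.2,"tz":0,"wx":0,"wy":0,"wz":-0.32,"fingers":1},{"tx":4.2,"ty":-3.1,"tz":0,"wx":0,"wy":0,"wz":-0.44,"fingers":1},{"tx":5.4,"ty":-4.0,"tz":0,"wx":0,"wy":0,"wz":-0.56,"fingers":1},{"tx":6.6,"ty":-4.9,"tz":0,"wx":0,"wy":0,"wz":-0.68,"fingers":1},{"tx":7.8,"ty":-5.8,"tz":0,"wx":0,"wy":0,"wz":-0.77,"fingers":1},{"tx":9.0,"ty":-6.7,"tz":0,"wx":0,"wy":0,"wz":-0.77,"fingers":1}], newtons=20)

```text
time: 2.0
eef_pos: [0.432, -0.1937, 0.2058]
tool_rot: [0.865, 0.502, 0.0, 0.001]
wrist_force: [0.1, 0.4, 0.8]
gripper_width: 0.0175
```

```bash
cat >> h.py <<'E'
def yaw(st=None):
    from scipy.spatial.transform import Rotation as R
    st=st or bot.get_state(); M=R.from_quat(st["tool_rot"]).as_matrix()
    return np.arctan2(M[1,1],M[0,1]), M[:,2]
E
python3 - <<'E'
from h import *
s=bot.get_state();print(s["time"],s["eef_pos"],s["gripper_width"],yaw())
print(w2t([0.560,-0.031,0.17])/0.04)
E
```

```text
2.0 [ 0.4320404  -0.19370402  0.20580539] 0.01754544222343443 (np.float64(-0.519625865208015), array([ 9.71713181e-04, -8.56702118e-04, -9.99999161e-01]))
[5.1194074  0.75581387 0.89475773]
```

Call:
servo_tool(deltas=[{"tx":1.2,"ty":0.2,"tz":0,"wx":0,"wy":0,"wz":0,"fingers":1},{"tx":2.4,"ty":0.4,"tz":0,"wx":0,"wy":0,"wz":0,"fingers":1},{"tx":3.6,"ty":0.6,"tz":0,"wx":0,"wy":0,"wz":0,"fingers":1},{"tx":4.7,"ty":0.76,"tz":0,"wx":0,"wy":0,"wz":0,"fingers":1},{"tx":5.1,"ty":0.76,"tz":0,"wx":0,"wy":0,"wz":0,"fingers":1},{"tx":5.1,"ty":0.76,"tz":0,"wx":0,"wy":0,"wz":0,"fingers":1}])

```text
time: 2.75
eef_pos: [0.5595, -0.0314, 0.2055]
tool_rot: [0.865, 0.502, -0.0, 0.001]
wrist_force: [-0.7, 0.7, -0.3]
gripper_width: 0.0004
```

Run:
```python
from h import *
np.set_printoptions(precision=4,suppress=True)
s=bot.get_state();print(s["time"],s["eef_pos"],s["gripper_width"],yaw())
xd=np.array([.867,-.498]);yd=np.array([.498,.867])
im,d=save("wrist","w0"); np.save("w0d.npy",d)
for t in ["button_top","tooth_top","tab_rear","dispenser"]:
    for q in bot.mark_of(t,"wrist")[:2]: p=cam2w("wrist",q["centre"]);print(t,round(q["confidence"],2),p, "disp",(p[:2]-[.6238,.0305])@xd,(p[:2]-[.6238,.0305])@yd)
T=np.array(bot.camera_info("wrist")["T"]);print(T)
for t in ["dispenser","button_top","tab_rear"]:
    for q in bot.cut_out(t,"wrist")[:1]:
        m=q["mask"].astype(bool);P=cloud("wrist",d,m);print(t,q["confidence"],m.sum(),rect(P,.02,.2))
print(bot.get_state()["time"])
```

```text
2.75 [ 0.5595 -0.0314  0.2055] 0.0004133891155774879 (np.float64(-0.5179631372514201), array([-0.0001, -0.0014, -1.    ]))
button_top 0.66 [0.5731 0.0036 0.0489] disp -0.0306049490473023 -0.04855399047615216
tooth_top 0.47 [0.5721 0.0037 0.0484] disp -0.03144863009021087 -0.0489581799759947
tab_rear 0.71 [0.5718 0.0022 0.0539] disp -0.031008379074317898 -0.050498244092292005
dispenser 0.88 [0.6224 0.0291 0.0013] disp -0.0005696411778522493 -0.001891464111986511
[[ 0.8667 -0.4797 -0.1367  0.5979]
 [-0.4988 -0.8336 -0.2375  0.0372]
 [-0.      0.274  -0.9617  0.3846]
 [ 0.      0.      0.      1.    ]]
dispenser 0.9 24758 (23305, (622.154296875, 10.340667724609375), (237.48011779785156, 128.54393005371094), 59.9525032043457)
button_top 0.65 4119 (4107, (578.3331298828125, 0.2638702392578125), (154.19589233398438, 55.2962760925293), 55.81547546386719)
tab_rear 0.97 5713 (5692, (633.2708129882812, 23.783187866210938), (103.17930603027344, 111.97234344482422), 57.07416915893555)
3.15
```

View pics/w0.png

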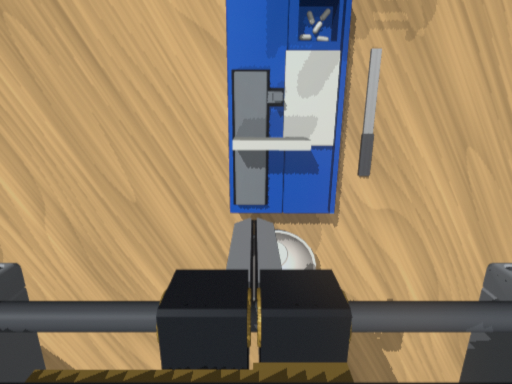

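The wrist view shows the grey button spanning u 233-268 and v 70-207, the white tab across it at v≈145, and the tooth at (275,97). Next I'll measure the tab from depth.

Run:
```python
from h import *
np.set_printoptions(precision=4,suppress=True)
d=np.load("w0d.npy");im=cv2.imread("pics/w0.png").astype(int)
m=np.zeros(d.shape,bool);m[60:212,225:350]=True
xd=np.array([.867,-.498]);yd=np.array([.498,.867])
def loc(P): q=P[:,:2]-[.6238,.0305]; return np.stack([q@xd,q@yd],1)*1000
P=cloud("wrist",d,m);L=loc(P)
k=(P[:,2]>.078)&(P[:,2]<.092); print("tab top",k.sum(),np.percentile(L[k],[1,50,99],axis=0),np.median(P[k,2]))
g=np.zeros(d.shape,bool);g[74:135,237:264]=True;g[156:203,237:264]=True
Pg=cloud("wrist",d,g);Lg=loc(Pg);print("button",np.percentile(Lg,[1,99],axis=0),np.percentile(Pg[:,2],[5,50,95]))
g=np.zeros(d.shape,bool);g[64:212,250]=True
for v in list(range(66,76))+list(range(134,160,2))+list(range(200,212)):
    o=np.zeros(d.shape,bool);o[v,250]=True;p=cloud("wrist",d,o);print(v,loc(p)[0] if len(p) else None,p[:,2],im[v,250])
for u in list(range(228,240))+list(range(260,274)):
    o=np.zeros(d.shape,bool);o[180,u]=True;p=cloud("wrist",d,o);print(u,loc(p)[0] if len(p) else None,p[:,2],im[180,u])
```

```text
tab top 841 [[-46.6212 -50.3556]
 [ -6.9154 -45.1264]
 [ 31.5685 -40.1699]] 0.08490291980480646
button [[ -44.9381 -116.241 ]
 [ -14.7479   24.8158]] [0.0508 0.052  0.0532]
66 [-29.5475  35.0522] [0.0397] [164  82  38]
67 [-29.5416  33.9344] [0.0405] [160  80  39]
68 [-29.5714  33.1881] [0.0382] [147  75  37]
69 [-29.5559  31.9715] [0.0399] [107  59  37]
70 [-29.5335  30.6957] [0.0423] [60 48 44]
71 [-29.5626  29.9214] [0.04] [93 89 83]
72 [-29.4232  27.5813] [0.0528] [130 125 119]
73 [-29.4406  26.7174] [0.0516] [134 129 122]
74 [-29.4247  25.5551] [0.0533] [135 129 123]
75 [-29.4351  24.6227] [0.0527] [133 129 122]
134 [-29.6796 -37.1356] [0.0516] [116 112 107]
136 [-29.6743 -39.239 ] [0.0527] [119 118 113]
138 [-29.544  -40.2395] [0.0643] [126 131 129]
140 [-29.3236 -40.2593] [0.0833] [172 180 178]
142 [-29.3166 -42.1421] [0.0845] [207 214 213]
144 [-29.3193 -44.1175] [0.0849] [207 215 213]
146 [-29.3259 -46.1368] [0.085] [206 214 212]
148 [-29.3401 -48.2498] [0.0845] [205 212 210]
150 [-29.335  -50.1453] [0.0855] [135 136 133]
152 [-29.7481 -57.2799] [0.0522] [92 89 85]
154 [-29.
[... 1164 characters left out ...]
129 122]
239 [-42.7187 -90.1035] [0.0521] [133 128 121]
260 [-18.2005 -90.0294] [0.0524] [131 126 119]
261 [-17.0099 -90.2602] [0.0515] [131 126 119]
262 [-15.8635 -90.0615] [0.0523] [131 126 119]
263 [-14.6519 -90.3984] [0.051] [130 126 118]
264 [-13.4988 -90.2706] [0.0515] [121 116 109]
265 [-12.3015 -90.4412] [0.0508] [81 76 72]
266 [-10.6863 -92.9887] [0.0407] [42 36 37]
267 [ -9.4712 -93.0265] [0.0405] [51 33 28]
268 [ -8.2088 -93.2937] [0.0395] [119  60  31]
269 [ -7.0667 -92.969 ] [0.0408] [168  81  36]
270 [ -5.8764 -92.8936] [0.0411] [178  86  38]
271 [ -4.6068 -93.1522] [0.04] [178  85  37]
272 [ -3.4283 -93.0292] [0.0405] [178  86  38]
273 [ -2.0484 -93.66  ] [0.038] [177  85  37]
```

Call:
servo_tool(deltas=[{"tx":0.27,"ty":-0.13,"tz":0.9,"wx":0,"wy":0,"wz":0,"fingers":1},{"tx":0.27,"ty":-0.13,"tz":2.0,"wx":0,"wy":0,"wz":0,"fingers":1},{"tx":0.27,"ty":-0.13,"tz":3.0,"wx":0,"wy":0,"wz":0,"fingers":1},{"tx":0.27,"ty":-0.13,"tz":3.6,"wx":0,"wy":0,"wz":0,"fingers":1},{"tx":0.27,"ty":-0.13,"tz":3.6,"wx":0,"wy":0,"wz":0,"fingers":1},{"tx":0.27,"ty":-0.13,"tz":3.6,"wx":0,"wy":0,"wz":0,"fingers":1}])

```text
time: 3.9
eef_pos: [0.5613, -0.0211, 0.063]
tool_rot: [0.865, 0.501, 0.001, 0.001]
wrist_force: [0.4, -0.4, 0.2]
gripper_width: 0.0006
```

```bash
cat > chk.py <<'E'
from h import *
np.set_printoptions(precision=4,suppress=True)
s=bot.get_state();e=s["eef_pos"]
q=e[:2]-[.6238,.0305];print(s["time"],e,"loc",q@[.867,-.498]*1000,q@[.498,.867]*1000,"F",s["wrist_force"],"Fy",s["wrist_force"][:2]@[.498,.867],yaw())
E
python3 - <<'E'
import chk
from h import *
save("wrist","w1")
E
```

```text
3.9 [ 0.5613 -0.0211  0.063 ] loc -28.488582937878682 -75.83263170960406 F [ 0.3976 -0.4165  0.2178] Fy -0.16305503932776594 (np.float64(-0.5212769085683501), array([ 0.003 , -0.0013, -1.    ]))
```

View pics/w1.png

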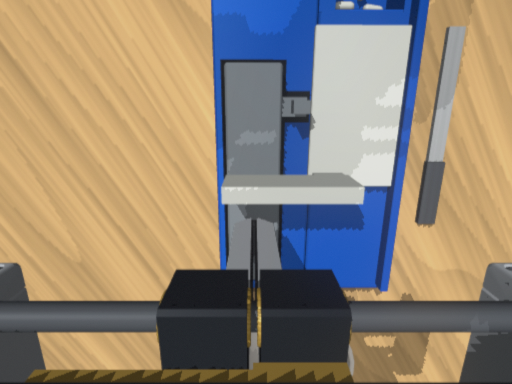

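The shut fingertips are at about (253,222), over the button and behind the tab, whose rear edge is at v≈203. The catch tooth is at (296,106). Now pressing down.

Call:
servo_tool(deltas=[{"tx":0,"ty":0,"tz":0.2,"wx":0,"wy":0,"wz":0,"fingers":1},{"tx":0,"ty":0,"tz":0.3,"wx":0,"wy":0,"wz":0,"fingers":1},{"tx":0,"ty":0,"tz":0.4,"wx":0,"wy":0,"wz":0,"fingers":1},{"tx":0,"ty":0,"tz":0.5,"wx":0,"wy":0,"wz":0,"fingers":1},{"tx":0,"ty":0,"tz":0.5,"wx":0,"wy":0,"wz":0,"fingers":1}])

```text
time: 4.58
eef_pos: [0.562, -0.0212, 0.0436]
tool_rot: [0.865, 0.501, 0.002, 0.002]
wrist_force: [-0.8, 0.5, 5.4]
gripper_width: 0.0004
```

```bash
python3 chk.py
```

```text
4.575 [ 0.562  -0.0212  0.0436] loc -27.859056640587514 -75.59279035754993 F [-0.8165  0.5248  5.3981] Fy 0.04839943878017534 (np.float64(-0.5211290303766642), array([ 0.0045, -0.0016, -1.    ]))
```

Call:
servo_tool(deltas=[{"tx":0,"ty":0,"tz":0.08,"wx":0,"wy":0,"wz":0,"fingers":1},{"tx":0.15,"ty":-0.05,"tz":0.08,"wx":0,"wy":0,"wz":0,"fingers":1},{"tx":0.3,"ty":-0.05,"tz":0.08,"wx":0,"wy":0,"wz":0,"fingers":1},{"tx":0.45,"ty":-0.05,"tz":0.08,"wx":0,"wy":0,"wz":0,"fingers":1},{"tx":0.6,"ty":-0.05,"tz":0.08,"wx":0,"wy":0,"wz":0,"fingers":1},{"tx":0.75,"ty":-0.05,"tz":0.08,"wx":0,"wy":0,"wz":0,"fingers":1},{"tx":0.85,"ty":-0.05,"tz":0.08,"wx":0,"wy":0,"wz":0,"fingers":1},{"tx":0.85,"ty":-0.05,"tz":0.08,"wx":0,"wy":0,"wz":0,"fingers":1}])

```text
time: 5.58
eef_pos: [0.5764, 0.0041, 0.043]
tool_rot: [0.864, 0.503, -0.001, 0.006]
wrist_force: [-6.7, -12.7, 18.7]
gripper_width: 0.0005
```

Run:
```python
import chk
from h import *
save("wrist","w2")
```

```text
5.575 [0.5764 0.0041 0.043 ] loc -27.93828785968935 -46.45088117639263 F [ -6.714  -12.7076  18.6981] Fy -14.361070253683241 (np.float64(-0.5174285741035449), array([ 0.0036, -0.0112, -0.9999]))
```

View pics/w2.png

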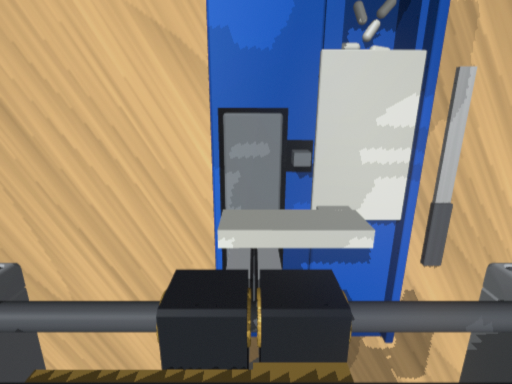

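Contact is made, but pressing at 18.7 N gives about 14 N of friction drag. I'll press more lightly and carry on pushing.

Call:
servo_tool(deltas=[{"tx":0.15,"ty":-0.02,"tz":0.03,"wx":0,"wy":0,"wz":0,"fingers":1},{"tx":0.3,"ty":-0.04,"tz":0.025,"wx":0,"wy":0,"wz":0,"fingers":1},{"tx":0.45,"ty":-0.05,"tz":0.025,"wx":0,"wy":0,"wz":0,"fingers":1},{"tx":0.6,"ty":-0.05,"tz":0.02,"wx":0,"wy":0,"wz":0,"fingers":1},{"tx":0.7,"ty":-0.05,"tz":0.02,"wx":0,"wy":0,"wz":0,"fingers":1}])

```text
time: 6.25
eef_pos: [0.5883, 0.0265, 0.0431]
tool_rot: [0.864, 0.503, -0.003, 0.008]
wrist_force: [-2.2, -7.4, 9.9]
gripper_width: 0.0003
```

```bash
python3 chk.py
```

```text
6.25 [0.5883 0.0265 0.0431] loc -28.77675732747938 -21.1225725352446 F [-2.1616 -7.4     9.9116] Fy -7.492307749717859 (np.float64(-0.5156885560435598), array([ 0.0032, -0.0166, -0.9999]))
```

Call:
servo_tool(deltas=[{"tx":0.2,"ty":-0.02,"tz":0.025,"wx":0,"wy":0,"wz":0,"fingers":1},{"tx":0.35,"ty":-0.02,"tz":0.025,"wx":0,"wy":0,"wz":0,"fingers":1},{"tx":0.5,"ty":-0.02,"tz":0.02,"wx":0,"wy":0,"wz":0,"fingers":1},{"tx":0.62,"ty":-0.02,"tz":0.02,"wx":0,"wy":0,"wz":0,"fingers":1},{"tx":0.72,"ty":-0.02,"tz":0.02,"wx":0,"wy":0,"wz":0,"fingers":1},{"tx":0.75,"ty":-0.02,"tz":0.02,"wx":0,"wy":0,"wz":0,"fingers":1}])

```text
time: 7.0
eef_pos: [0.6, 0.0468, 0.043]
tool_rot: [0.863, 0.505, -0.008, 0.011]
wrist_force: [-7.0, -18.2, 12.9]
gripper_width: 0.0004
```

Run:
```python
import chk
from h import *
save("wrist","w3")
```

```text
7.0 [0.6    0.0468 0.043 ] loc -28.781486246899885 2.2944212271518527 F [ -7.034  -18.2131  12.9207] Fy -19.29372754795172 (np.float64(-0.5123234289706246), array([-0.0018, -0.0276, -0.9996]))
```

View pics/w3.png

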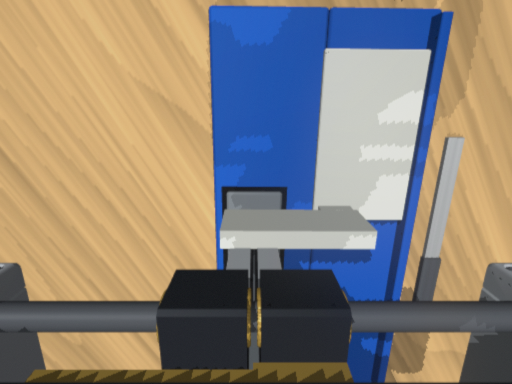

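The well is covered and the push force has jumped to 19 N, so the cover is probably on its stop. A small extra push will confirm that.

Call:
servo_tool(deltas=[{"tx":0.12,"ty":0,"tz":0.02,"wx":0,"wy":0,"wz":0,"fingers":1},{"tx":0.2,"ty":0,"tz":0.02,"wx":0,"wy":0,"wz":0,"fingers":1},{"tx":0.2,"ty":0,"tz":0.02,"wx":0,"wy":0,"wz":0,"fingers":1}])

```text
time: 7.42
eef_pos: [0.5997, 0.0464, 0.0431]
tool_rot: [0.862, 0.506, -0.014, 0.015]
wrist_force: [-9.9, -18.1, 14.4]
gripper_width: 0.0005
```

```bash
python3 chk.py
```

```text
7.425 [0.5997 0.0464 0.0431] loc -28.81369277032572 1.8046469771749662 F [ -9.8789 -18.1478  14.3928] Fy -20.653805750303185 (np.float64(-0.5093060074813097), array([-0.01  , -0.0402, -0.9991]))
```

The TCP has stopped advancing, so the cover is home. I'll back off the tab with the button still down, then lift.

Call:
servo_tool(deltas=[{"tx":-0.12,"ty":0,"tz":0.0,"wx":0,"wy":0,"wz":0,"fingers":1},{"tx":-0.25,"ty":0,"tz":0.0,"wx":0,"wy":0,"wz":0,"fingers":1},{"tx":-0.3,"ty":0,"tz":-0.2,"wx":0,"wy":0.02,"wz":0,"fingers":1},{"tx":-0.35,"ty":0,"tz":-0.6,"wx":0,"wy":0.04,"wz":0,"fingers":1},{"tx":-0.5,"ty":0,"tz":-1.4,"wx":0,"wy":0.04,"wz":0,"fingers":1},{"tx":-0.8,"ty":0,"tz":-2.4,"wx":0,"wy":0.04,"wz":0,"fingers":1},{"tx":-1.5,"ty":0,"tz":-3.2,"wx":0,"wy":0.04,"wz":0,"fingers":1},{"tx":-1.5,"ty":0,"tz":-3.2,"wx":0,"wy":0.04,"wz":0,"fingers":1}])

```text
time: 8.43
eef_pos: [0.5722, -0.0023, 0.1765]
tool_rot: [0.863, 0.505, 0.005, 0.006]
wrist_force: [-0.2, 0.3, -0.1]
gripper_width: 0.0007
```

Run:
```python
import chk
from h import *
im,d=save("wrist","w4")
I=bot.camera_info("wrist")
m=np.zeros(d.shape,bool);m[0:260,150:420]=True
P=cloud("wrist",d,m);q=P[:,:2]-[.6238,.0305];L=np.stack([q@[.867,-.498],q@[.498,.867]],1)*1000
k=(P[:,2]>.08)&(P[:,2]<.09);print("tab",k.sum(),np.percentile(L[k],[1,50,99],axis=0))
k=(abs(L[:,0]+30)<12)&(L[:,1]>-100)&(L[:,1]<0);print("button z",np.percentile(P[k,2],[5,50,95]))
k=(abs(L[:,0]+1)<2)&(abs(L[:,1]-3)<2);print("tooth z",k.sum(),P[k,2][:10])
for t in ["nail_file","scoop","bowl"]:
    for c in ["top","side"]:
        save(c,"f_"+c)
        for q in bot.mark_of(t,c)[:1]: print(t,c,cam2w(c,q["centre"]))
```

```text
8.425 [ 0.5722 -0.0023  0.1765] loc -28.373152335025154 -54.1117170267458 F [-0.18    0.2699 -0.1269] Fy 0.14431699266854353 (np.float64(-0.5110927797867522), array([ 0.0144, -0.0063, -0.9999]))
tab 1015 [[-48.6968  12.9315]
 [ -9.3672  17.9263]
 [ 29.6463  22.81  ]]
button z [0.0486 0.0505 0.2238]
tooth z 16 [0.0575 0.0575 0.057  0.0582 0.059  0.0591 0.0591 0.0585 0.0588 0.0581]
nail_file side [ 0.7235 -0.0453 -0.0009]
scoop top [ 0.7737  0.1968 -0.0012]
scoop side [ 0.7728  0.1916 -0.0038]
bowl top [ 0.524  -0.15   -0.0004]
bowl side [ 0.518  -0.1522 -0.0042]
```

View pics/w4.png

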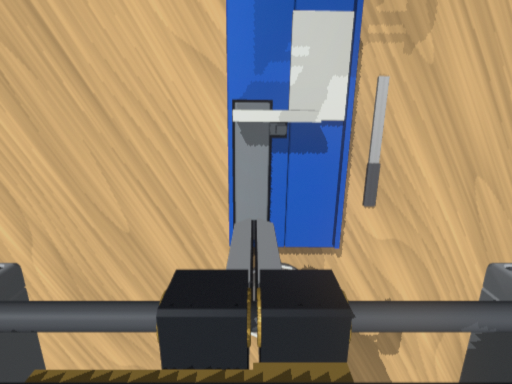

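The tab now sits beyond the tooth at (279,128), with its top about 63 mm further along, which puts the cover at about 0.068. To check the button height properly I'll compare it with the deck.

Run:
```python
import chk
from h import *
im,d=save("wrist","w5")
m=np.zeros(d.shape,bool);m[60:220,200:350]=True
P=cloud("wrist",d,m);q=P[:,:2]-[.6238,.0305];L=np.stack([q@[.867,-.498],q@[.498,.867]],1)*1000
for n,x,y0,y1 in [("deck",60,-120,-50),("deck2",20,-90,-40),("button",-30,-70,0),("tooth",-1,1,5)]:
    for a in np.arange(y0,y1,20):
        k=(abs(L[:,0]-x)<4)&(L[:,1]>a)&(L[:,1]<min(a+20,y1));
        if k.sum(): print(n,a,k.sum(),np.median(P[k,2]))
print(bot.get_state()["wrist_force"],np.abs(bot.get_state()["dq"]).max())
```

```text
9.075 [ 0.5717 -0.0006  0.1731] loc -29.676029438677205 -52.91211694344893 F [ 0.6782  1.4148 -0.3053] Fy 1.564366400924604 (np.float64(-0.5090573334006719), array([ 0.009 , -0.0051, -0.9999]))
deck -100 98 0.03953076594909094
deck -80 123 0.03934555280871632
deck -60 63 0.03952777322380102
deck2 -90 118 0.03949052322934973
deck2 -70 122 0.03948568339665687
deck2 -50 63 0.039643159067844935
button -70 136 0.05167867599963116
button -50 159 0.051610102644781886
button -30 157 0.05166139521752411
button -10 79 0.05170208227146522
tooth 1 32 0.06038925867717207
[-1.0815  0.7257 -0.0203] 0.002887213516804555
```

The button is 12 mm above the deck, so it's fully up, and the tooth is at 60.4 mm, behind the tab. Everything is at rest and the arm is clear, so I'm handing in.

```bash
python3 -c "
from station import bot
print(bot.hand_in())"
```

```text
the job is handed in; nothing more can be done
None
```

The dispenser is shut and locked, and I handed the job in at about 9 s; no verdict was reported.

I pressed the button with the shut fingertips behind the tab. Keeping it fully down (TCP at about 43 mm), I pushed the tab over the tooth until it stopped against its end. Then I backed off the tab, lifted and moved clear.

**Last checks:**
- **Cover:** the tab moved about 63 mm from a start of about 5 mm, so the cover is at about 0.068 m, fully home.
- **Button:** its top is at 51.7 mm, 12 mm above the deck, so it is up. The tooth top is at 60.4 mm, just behind the tab.
- **Arm:** it is at rest about 170 mm up, with no contact force beyond sensor noise.
- **Bystanders:** the nail file, scoop and bowl are within about 4 mm of their starting positions, which is within measuring error. The top camera missed the file in the last look, so its position comes from the side camera and the wrist picture.

**Less smooth points:**
- My first move call was refused because its rows lacked some fields; nothing moved.
- The first part of the push pressed harder than needed: 18.7 N down, with about 14 N against the push. I eased off after that.
- A button reading taken just after the lift showed 50.5 mm while the arm was still settling. The settled picture gave 51.7 mm.

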